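# Load the tool-change rack in running order

### The job

The tool room has lined up four tool holders in the grey cups on the plywood board in the order the router will use them, first on the left as the robot sees it. Move them into the black pockets of the tool-change rack in the same running order, starting from the tool-length setter: the first holder goes in the pocket next to the red-banded setter, the last in the pocket farthest from it. Carry them upright and leave each one fully seated.

Things in the scene. Friction and masses are not known exactly. Their poses are not given: they have to be found in the camera images.
- holder_red: Loose steel tool holder, 0.3 kg: red ring and crown, a plain 12 mm flat cutter on top. Origin at its foot, z up. Going up: stud 12 mm thick to 10 mm, taper 18 to 29 mm thick to 46, flange 44 mm wide with the ring to 60, neck 34 mm thick to 66, dark nut 40 mm wide (grip here) to 89, crown narrowing to 96, cutter to 128 at most. Starts in the red-banded cup, origin 6 mm above the cup's.
- holder_blue: Loose steel tool holder, 0.3 kg: blue ring and crown, a cone-shaped V cutter 22 mm wide on top. Origin at its foot, z up. Going up: stud 12 mm thick to 10 mm, taper 18 to 29 mm thick to 46, flange 44 mm wide with the ring to 60, neck 34 mm thick to 66, dark nut 40 mm wide (grip here) to 89, crown narrowing to 96, cutter to 128 at most. Starts in the blue-banded cup, origin 6 mm above the cup's.
- holder_yellow: Loose steel tool holder, 0.3 kg: yellow ring and crown, a thin 6 mm brass-coloured drill on top. Origin at its foot, z up. Going up: stud 12 mm thick to 10 mm, taper 18 to 29 mm thick to 46, flange 44 mm wide with the ring to 60, neck 34 mm thick to 66, dark nut 40 mm wide (grip here) to 89, crown narrowing to 96, cutter to 128 at most. Starts in the yellow-banded cup, origin 6 mm above the cup's.
- holder_green: Loose steel tool holder, 0.3 kg: green ring and crown, a 15 mm round-nosed cutter on top. Origin at its foot, z up. Going up: stud 12 mm thick to 10 mm, taper 18 to 29 mm thick to 46, flange 44 mm wide with the ring to 60, neck 34 mm thick to 66, dark nut 40 mm wide (grip here) to 89, crown narrowing to 96, cutter to 128 at most. Starts in the green-banded cup, origin 6 mm above the cup's.
- cup_red: Grey cup with a red band at its rim, fixed on the plywood board; holder_red stands in it at the start. Origin at the centre of its foot; rim 52 mm above, 48 mm across. The four cups stand in a straight row 64 mm apart, in an order that changes from start to start; y points along the row to the robot's left.
- cup_blue: Grey cup with a blue band at its rim, fixed on the plywood board; holder_blue stands in it at the start. Origin at the centre of its foot; rim 52 mm above, 48 mm across. The four cups stand in a straight row 64 mm apart, in an order that changes from start to start; y points along the row to the robot's left.
- cup_yellow: Grey cup with a yellow band at its rim, fixed on the plywood board; holder_yellow stands in it at the start. Origin at the centre of its foot; rim 52 mm above, 48 mm across. The four cups stand in a straight row 64 mm apart, in an order that changes from start to start; y points along the row to the robot's left.
- cup_green: Grey cup with a green band at its rim, fixed on the plywood board; holder_green stands in it at the start. Origin at the centre of its foot; rim 52 mm above, 48 mm across. The four cups stand in a straight row 64 mm apart, in an order that changes from start to start; y points along the row to the robot's left.
- tool_rack: Fixed aluminium rack, 66 x 380 mm. Origin under its centre on the table; y along it to the robot's left. Four black pockets at y = -96, -32, 32, 96 mm, rim 66 mm up, mouth 39 mm wide, narrowing downwards so that a taper centres itself (2 mm play). A seated holder's flange rests on the rim, its origin 20 mm above the rack's and its nut 86 to 109 mm above.
- length_setter: Tool-length setter, fixed on one end of the rack (left or right, changes from start to start; a bracket with rubber buffers is at the other end): aluminium cylinder 38 mm wide, 48 mm tall, red band, steel button. Origin at the centre of its foot, at y = +160 or -160 mm of the rack, 64 mm from the nearest pocket.
Things that resemble listed ones, but are neither listed nor needed, are in the scene too. What is shaped like the holder_yellow but purple is not meant.

How it is judged:
By the outcome, as a careful person would: the job done as asked, in the order asked, and still so for the second after the job is handed in, with the robot touching nothing.
It also fails if it takes over 96 s, if anything falls off the work surface, if the arm or the gripper's body presses on something with over 40 N, if the wrist force passes 120 N, or if a joint passes its speed limit or range.

### The arm

A 6-joint arm with a two-finger parallel gripper is mounted at the origin on a cart in front of the work surface, level with it; the furniture and walls round the work are solid. World frame = base frame: x ahead of the robot, y to its left, z up, the work surface at z = 0. Lengths are in mm, angles in rad, forces in N, time in s.
With the tool pointing down it reaches from about 275 to 750 mm from the base axis. Payload 10.2 kg.
Tool frame: the origin (TCP) lies at the very end of the fingers, on their centre line; the grasp point (between the pads) lies 19 mm behind it; z points along the fingers, y is the line along which they close (so a half turn about z gives the same grasp; the last joint's range is limited). The gripper opens to 85 mm and grips with 20 to 120 N. Pads are 22 mm wide; open, the fingers measure 114 mm over their backs; the gripper's body (76 mm by 85 mm) begins 54 mm behind the grasp point. The pads swing forward as they close: fully open they stand 13 mm farther back than shut.
Start: joints at [0.954, 0.313, 1.498, -0, 1.331, -0.223], TCP at [201.456, 484.816, 231.294] pointing down, gripper open.
Joint ranges: [-2.94, 2.94], [-0.97, 2.17], [0.19, 2.56], [-1.23, 4.37], [0.02, 3.11], [-2.88, 2.88]. Speed limits (rad/s): [2.39, 2.39, 3.01, 3.14, 3.14, 3.14].

### API

Orientations are given as a unit quaternion [w, x, y, z].
In Python, from rig import * gives the robot as it stands. The module is installed in compiled form; this text tells all that it offers.
- The arm moves only by the shell command python3 -m crank 'ROWS' [FORCE]. ROWS is JSON, a list that holds one entry, the list of rows, each a list of 7 numbers: the shift along the tool's x, y, z in units of 25 mm (1.0 is 25 mm), then the turn, a rotation vector about the tool's x, y, z in units of 8 degrees (1.0 is 8 degrees), then the finger opening in mm, from 0 to 85.4. A call has exactly 8 rows; each row shifts and turns the commanded pose from where the row before left it, along the tool's axes as they then stand; what a row does not reach is not made up. A row lasts 1/10 s, in which the tool goes at most 50 mm and 8.59 degrees, less where a joint would pass 70% of its speed; a pose out of reach is approached as far as the arm can. A call is refused whole if a number of a shift passes 1 or a number of a turn 1, either way. A call with a gripper value outside its range is refused whole. The fingers move at their own pace and stop on an object; FORCE is the grip in N (left out, the last holds). Time passes only in rows, so rows that do not move let the fingers close, or fill a call up. It gives the time, the measured TCP pose, the force, the opening and the grip force at its end, in the units of the state.
- sense(): the state, without advancing time (a new reading comes with each control period).
- capture(name): name is "side" or "top"; returns the picture (480x640x3 uint8, blue, green, red); there is no depth.
- camera_model(name): a dict with "fx", "fy", "cx", "cy" (pixels), "k1" (the pictures are not rectified: a ray, as slopes to the right and down, at radius r is drawn at 1 + k1 r^2 times it, then the intrinsics apply), "world_from_camera" (4x4, takes a point from camera to world coordinates). Camera axes: x right, y up, looking along -z (the intrinsics and any distortion apply to the point x, -y, -z); pixel columns grow to the right and rows downward; lengths in mm; the calibration is good to about 2 mm. A picture is of the moment at which its call begins. camera_model takes no time and is no camera call.
- finish_job(): hands the job in; it is judged then, once.
The state is a dict: "time_s": time; "joints": joint angles; "dq": joint speeds; "tau": joint torques, N m; "eef_pos": TCP position; "ee_rot": TCP orientation; "force": force on the tool from outside, world axes, zero at the start; "wrist_torque": the same for the moment, N m; "grip_width": opening from 0.0 (shut) to 1.0 (fully open); "grip_force": force on a finger pad.
Only numpy, scipy, OpenCV 4.12 (cv2) and the standard library are available. Lean on these libraries where they do the work, as an engineer would, in place of code of your own. Each camera call takes 0.05 s, during which the arm holds its last target. There are 200 camera calls.

## Working session

There is one attempt and no reset: what is moved stays moved. The work goes in short steps, Python scripts to look and compute and a shell command to move; the robot and the scene stay as the last step left them, time stands still between calls to the robot, and variables do not carry over. Pictures are saved under pics/ and viewed, at most 14 in all, crops included, and the job is handed in when it is done.

```bash
mkdir -p pics
python3 - <<'E'
from rig import *
import cv2
for n in("top","side"):
    cv2.imwrite(f"pics/{n}0.png",capture(n)); print(n,camera_model(n))
print(sense())
E
```

```text
top {'fx': 541.0695063305844, 'fy': 541.0695063305844, 'cx': 317.8321967995003, 'cy': 235.58934413364236, 'k1': -0.12257535848728589, 'world_from_camera': array([[-2.06007308e-02,  9.87465886e-01, -1.56482373e-01,
         3.87619268e+02],
       [-9.99751299e-01, -1.90090012e-02,  1.16618065e-02,
         3.14746087e+01],
       [ 8.54106246e-03,  1.56683697e-01,  9.87611902e-01,
         1.06812935e+03],
       [ 0.00000000e+00,  0.00000000e+00,  0.00000000e+00,
         1.00000000e+00]])}
side {'fx': 486.41402055585195, 'fy': 486.41402055585195, 'cx': 318.98260947294483, 'cy': 239.36353462631493, 'k1': -0.11886712497974239, 'world_from_camera': array([[-6.41800643e-01, -4.15430992e-01,  6.44599896e-01,
         1.30549069e+03],
       [ 7.66494554e-01, -3.21154001e-01,  5.56189002e-01,
         6.39794732e+02],
       [-2.40423135e-02,  8.51044769e-01,  5.24542437e-01,
         6.32382108e+02],
       [ 0.00000000e+00,  0.00000000e+00,  0.00000000e+00,
         1.00000000e+00]])}
{'time_s': 0.1, 'joints': array([ 9.53581579e-01,  3.13363599e-01,  1.49835169e+00,  8.46629699e-06,
        1.33101612e+00, -2.23365175e-01]), 'dq': array([-0.00043877, -0.00240025, -0.00377174,  0.00049149,  0.00192032,
        0.00026326]), 'tau': array([ 3.38238802e-03, -4.12895823e+01, -2.60138136e+01, -5.70118254e-05,
        3.13050354e-03,  5.27411817e-05]), 'eef_pos': array([201.32214431, 484.61554306, 230.81143689]), 'ee_rot': array([-2.36072364e-04,  1.95655439e-01,  9.80672537e-01, -5.18143682e-04]), 'force': array([0.39748663, 0.13058919, 0.08365843]), 'wrist_torque': array([ 0.02593037, -0.0036172 ,  0.00536012]), 'grip_force': 0.0, 'grip_width': 0.9996433882068005}
```

View pics/top0.png

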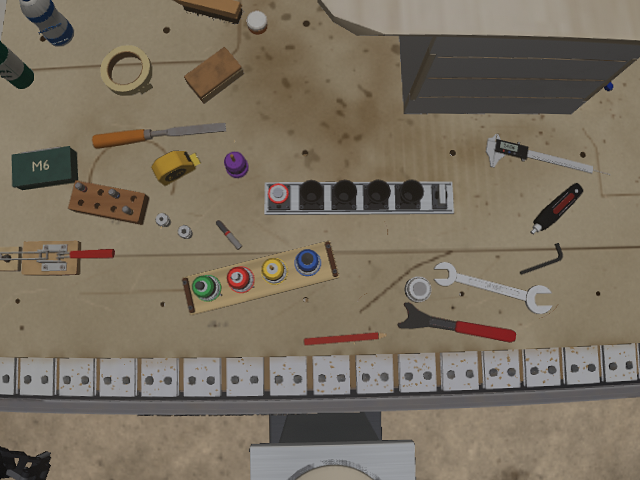

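View pics/side0.png

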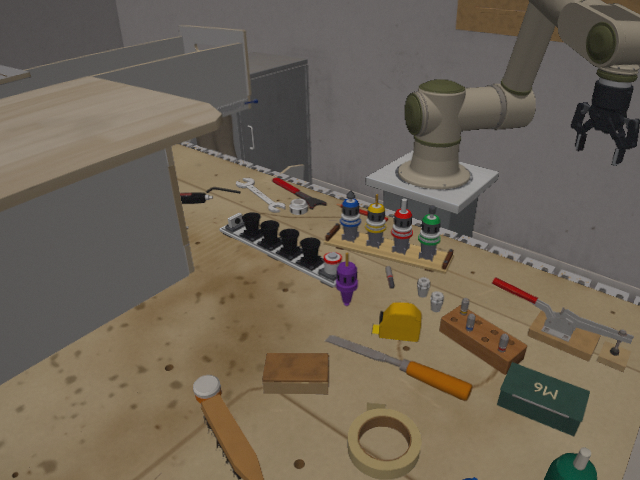

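The top view shows the rack with its setter at the left (278,194) and its pockets at about (311..411,194). The cups run, from the robot's left, green (206,287), red (238,278), yellow (273,269), blue (308,262). So green goes in the pocket beside the setter, then red, yellow and blue. The side view agrees; the purple decoy stands by the setter.

```bash
cat > h.py <<'E'
from rig import *
import cv2,numpy as np
def ray(n,u,v):
    m=camera_model(n);W=m["world_from_camera"]
    K=np.array([[m["fx"],0,m["cx"]],[0,m["fy"],m["cy"]],[0,0,1]])
    x,y=cv2.undistortPoints(np.array([[[u,v]]],float),K,np.array([m["k1"],0,0,0]))[0,0]
    return W[:3,3],W[:3,:3]@np.array([x,-y,-1])
def plane(n,u,v,z):
    o,d=ray(n,u,v);return o+d*(z-o[2])/d[2]
def proj(n,p):
    m=camera_model(n);W=m["world_from_camera"];c=W[:3,:3].T@(np.asarray(p)-W[:3,3])
    x,y=c[0]/-c[2],-c[1]/-c[2];s=1+m["k1"]*(x*x+y*y)
    return m["fx"]*x*s+m["cx"],m["fy"]*y*s+m["cy"]
HUE={"red":[(0,6),(174,180)],"yellow":[(20,32)],"green":[(45,85)],"blue":[(100,118)]}
def mask(img,c,smin=120):
    h=cv2.cvtColor(img,cv2.COLOR_BGR2HSV)
    return sum(cv2.inRange(h,(a,smin,50),(b,255,255)) for a,b in HUE[c])
E
python3 - <<'E'
from h import *
t=cv2.imread("pics/top0.png");s=cv2.imread("pics/side0.png")
cv2.imwrite("pics/tc.png",cv2.resize(t[165:320,170:470],None,fx=2.6,fy=2.6,interpolation=cv2.INTER_CUBIC))
cv2.imwrite("pics/sc.png",cv2.resize(s[180:290,215:460],None,fx=3.2,fy=3.2,interpolation=cv2.INTER_CUBIC))
for c in HUE:
  for n,im,(a,b,x0,x1) in(("top",t,(240,320,180,340)),("side",s,(180,275,330,460))):
    m=np.zeros(im.shape[:2],np.uint8);m[a:b,x0:x1]=mask(im,c)[a:b,x0:x1]
    k,_,st,ce=cv2.connectedComponentsWithStats(m)
    print(c,n,[(st[i].tolist(),ce[i].round(1).tolist()) for i in range(1,k) if st[i][4]>12])
E
```

```text
red top [([227, 266, 26, 26, 297], [238.1, 277.4]), ([237, 285, 16, 8, 18], [245.1, 290.1])]
red side [([359, 209, 9, 7, 40], [363.1, 212.0]), ([394, 208, 18, 11, 115], [402.7, 214.2]), ([391, 230, 22, 9, 57], [402.0, 235.8]), ([394, 230, 17, 4, 29], [401.7, 232.1]), ([330, 253, 12, 11, 44], [336.2, 260.2])]
yellow top [([261, 258, 27, 27, 338], [272.9, 269.9])]
yellow side [([368, 203, 17, 10, 106], [375.9, 208.5]), ([365, 223, 21, 5, 30], [374.7, 225.8]), ([365, 226, 22, 7, 54], [375.1, 230.2])]
green top [([193, 275, 20, 21, 192], [203.3, 285.3])]
green side [([422, 214, 18, 11, 108], [430.8, 220.1]), ([418, 236, 22, 10, 48], [427.4, 242.2]), ([421, 236, 14, 4, 14], [427.5, 238.3])]
blue top [([296, 250, 22, 21, 225], [307.3, 260.3])]
blue side [([343, 199, 16, 9, 88], [350.4, 203.8]), ([344, 219, 14, 3, 14], [350.5, 220.6]), ([341, 222, 19, 5, 39], [349.8, 224.8])]
```

View pics/tc.png

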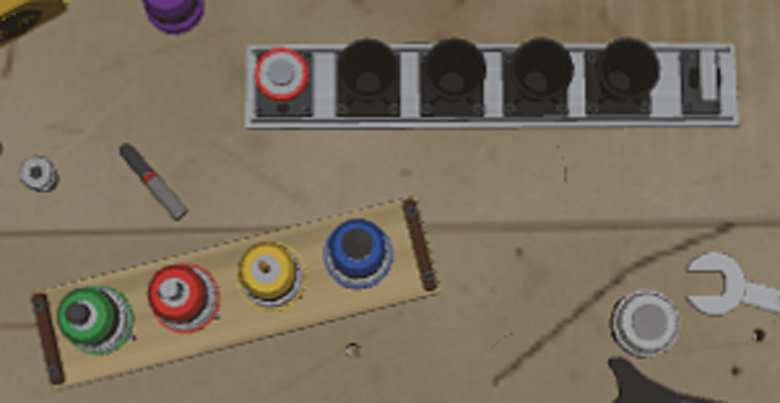

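View pics/sc.png

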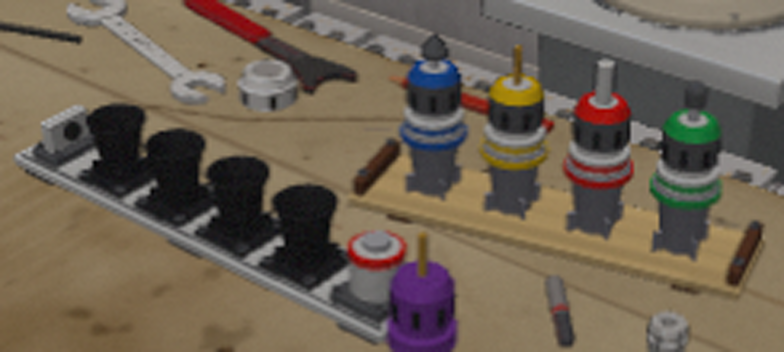

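The crops confirm green/red/yellow/blue from the left; crowns in the top crop are at (87,313), (177,292), (267,270), (358,249) and pocket mouths at about (368,70) to (623,70).

Run:
```python
from h import *
t=cv2.imread("pics/top0.png");s=cv2.imread("pics/side0.png")
F=6
def up(im,x0,y0,x1,y1): return cv2.resize(im[y0:y1,x0:x1],None,fx=F,fy=F,interpolation=cv2.INTER_CUBIC)
def tri(a,b):
    (o,d),(p,e)=ray("top",*a),ray("side",*b)
    k=np.linalg.lstsq(np.c_[d,-e],p-o,rcond=None)[0];x,y=o+d*k[0],p+e*k[1]
    return (x+y)/2,np.linalg.norm(x-y)
sc={"red":(402.7,214.2),"yellow":(375.9,208.5),"green":(430.8,220.1),"blue":(350.4,203.8)}
ROI={"green":(203,285),"red":(238,277),"yellow":(273,269),"blue":(308,261)}
for c,(u,v) in ROI.items():
    x0,y0=u-22,v-22
    m=mask(up(t,x0,y0,u+22,v+22),c,90)
    m=cv2.morphologyEx(m,cv2.MORPH_OPEN,cv2.getStructuringElement(2,(19,19)))
    q=max(cv2.findContours(m,0,2)[0],key=cv2.contourArea)
    (a,b),r=cv2.minEnclosingCircle(cv2.convexHull(q)); e=cv2.fitEllipse(q)
    f=lambda a,b:((a+.5)/F-.5+x0,(b+.5)/F-.5+y0)
    C=f(a,b);E=f(*e[0]);P,err=tri(C,sc[c])
    print(c,np.round(C,1),round(r/F,1),np.round(E,1),np.round(np.array(e[1])/F,1),"tri",P.round(1),round(err,1),"pl110",plane("top",*E,110).round(1),plane("top",*C,110).round(1))
# pockets
g=cv2.cvtColor(up(t,258,170,460,222),cv2.COLOR_BGR2GRAY)
m=cv2.threshold(g,58,255,cv2.THRESH_BINARY_INV)[1]
h=cv2.HoughCircles(cv2.GaussianBlur(g,(0,0),2),cv2.HOUGH_GRADIENT,1,120,param1=60,param2=18,minRadius=58,maxRadius=85)
for a,b,r in sorted(h[0].tolist()):
    C=((a+.5)/F-.5+258,(b+.5)/F-.5+170);print(np.round(C,1),round(r/F,1),plane("top",*C,66).round(1))
for q in cv2.findContours(m,0,2)[0]:
    if cv2.contourArea(q)>3000:
        x,y,w,hh=cv2.boundingRect(q);print("dark",x/F+258,y/F+170,w/F,hh/F)
cv2.imwrite("pics/m.png",cv2.resize(np.vstack([g,m]),None,fx=.6,fy=.6))
```

```text
green [202.6 286.2] 11.1 [202.8 286.1] [19.9 20.7] tri [452.4 226.9 109.5] 0.5 pl110 [452.6 226.2 110. ] [452.5 226.6 110. ]
red [236.7 276.8] 12.1 [237.5 277.4] [21.7 22.7] tri [468.2 165.4 110.4] 0.3 pl110 [467.1 164.3 110. ] [468.2 165.6 110. ]
yellow [271.1 267.6] 12.8 [271.9 268.4] [22.3 23.9] tri [483.5 104.  111.2] 0.5 pl110 [482. 103. 110.] [483.4 104.3 110. ]
blue [306.6 259.6] 11.4 [307.  259.7] [21.1 21.9] tri [496.6  41.1 108.7] 0.3 pl110 [496.3  40.4 110. ] [496.5  41.  110. ]
[277.2 189.8] 10.8 [636.   95.2  66. ]
[379.2 189.7] 10.1 [632.8 -99.2  66. ]
dark 431.66666666666663 184.33333333333334 15.0 24.5
dark 299.5 180.33333333333334 24.333333333333332 29.5
dark 395.0 180.0 28.333333333333332 29.0
dark 331.6666666666667 180.0 25.166666666666668 30.0
dark 363.6666666666667 179.83333333333334 27.0 30.166666666666668
```

View pics/m.png

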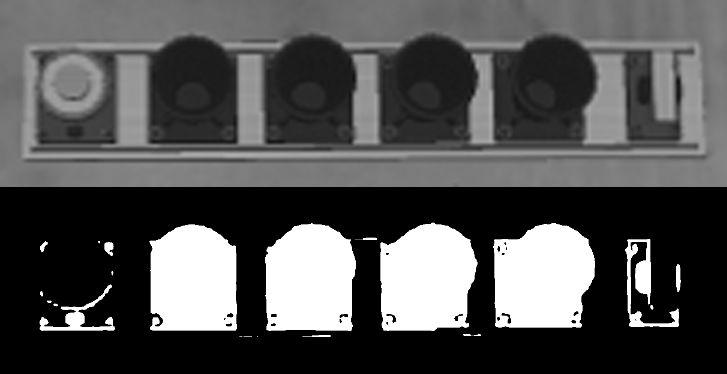

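The mask merges the pocket cups with their base plates. The mouths themselves are darker, so a lower threshold should isolate them.

Run:
```python
from h import *
t=cv2.imread("pics/top0.png");F=6
g=cv2.cvtColor(cv2.resize(t[170:222,258:460],None,fx=F,fy=F,interpolation=cv2.INTER_CUBIC),cv2.COLOR_BGR2GRAY)
f=lambda a,b:((a+.5)/F-.5+258,(b+.5)/F-.5+170)
for th in(32,36,40,44):
    m=cv2.morphologyEx(cv2.inRange(g,0,th),cv2.MORPH_OPEN,cv2.getStructuringElement(2,(9,9)))
    print(th)
    for q in sorted(cv2.findContours(m,0,2)[0],key=lambda q:q[:,0,0].min()):
        if cv2.contourArea(q)>3000:
            (a,b),r=cv2.minEnclosingCircle(q);C=f(a,b);x,y,w,h=cv2.boundingRect(q)
            print(np.round(C,1),round(r/F,1),"box",round(w/F,1),round(h/F,1),plane("top",*C,66)[:2].round(1))
# rim arcs: contour of thr58, per pocket, upper arc + right side beyond plate; fixed-height circle fit in world
m=cv2.inRange(g,0,58);P=[]
for q in sorted(cv2.findContours(m,0,1)[0],key=lambda q:q[:,0,0].min()):
    x,y,w,h=cv2.boundingRect(q)
    if w/F<23: continue
    p=q[:,0].astype(float);ce=x+(w if w/F<25 else 0);plate=np.percentile(p[p[:,1]>y+h-40][:,0],98)
    k=(p[:,1]<y+20)|((p[:,0]>plate+6)&(p[:,1]<y+100))
    W=np.array([plane("top",*f(*z),66)[:2] for z in p[k]])
    A=np.c_[2*W,np.ones(len(W))];s=np.linalg.lstsq(A,(W**2).sum(1),rcond=None)[0]
    # fixed radius
    from scipy.optimize import least_squares
    o=least_squares(lambda v:np.hypot(*(W-v[:2]).T)-v[2],[s[0],s[1],22],loss="soft_l1");print("arc",o.x.round(1),len(W))
C=f(*[ (70/.6),(82/.6)]);print("setter",plane("top",*C,58))
```

```text
32
[311.  190.5] 11.0 box 22.0 18.8 [633.4  30.8]
[345.1 191.1] 10.9 box 21.8 20.3 [631.1 -34. ]
[378.5 190.7] 10.9 box 21.2 20.5 [630.9 -97.9]
[411.9 190.6] 10.8 box 21.2 19.8 [ 630.1 -162. ]
36
[311.3 191.3] 11.5 box 23.0 21.0 [631.9  30.2]
[344.8 191.2] 11.3 box 22.5 21.2 [630.9 -33.5]
[378.6 190.7] 11.4 box 22.0 21.5 [630.9 -98. ]
[411.5 190.7] 11.2 box 21.8 21.2 [ 629.8 -161.2]
40
[311.2 193.9] 13.6 box 23.2 25.0 [626.7  30.6]
[343.5 193.7] 14.0 box 24.3 25.2 [626.2 -30.8]
[377.3 194.3] 14.4 box 24.5 24.8 [623.8 -95.3]
[409.8 194.2] 14.4 box 24.2 25.0 [ 623.  -157.6]
44
[310.5 195.3] 15.2 box 23.7 29.0 [624.   31.9]
[343.2 195.5] 15.7 box 24.5 29.3 [622.7 -30.1]
[376.8 195.8] 16.0 box 26.3 29.2 [620.9 -94.1]
[408.9 194.9] 15.7 box 27.7 28.3 [ 621.6 -155.8]
arc [632.6  30.8  21.5] 97
arc [631.2 -32.9  22.3] 98
arc [630.2 -97.   22.3] 151
arc [ 629.5 -160.8   22.2] 174
setter [633.02700745  95.99741385  58.        ]
```

Measured, in mm:

| Holder | Cup | Target pocket |
|---|---|---|
| Green | (453, 228) | (632.4, 31) |
| Red | (468, 165.5) | (631.4, -33) |
| Yellow | (482.6, 103) | (630.4, -97) |
| Blue | (497.4, 41) | (629.4, -161) |

I'll turn the tool so that its x is world y, its y is world x, and z points down. The fingers then close along world x, clear of the neighbours.

```bash
python3 -m crank '[[[0,0,0.3,0,0,1,85],[0,0,0.3,0,0,1,85],[0,0,0.3,0,0,1,85],[0,0,0.3,0,0,1,85],[0,0,0.3,0,0,1,85],[0,0,0.3,0,0,1,85],[0,0,0.3,0,0,1,85],[0,0,0.2,0,0,1,85]]]' 40
python3 -m crank '[[[0,0,0,0,0,0.43,85],[-1,1,0,0,0,0,85],[-1,1,0,0,0,0,85],[-1,1,0,0,0,0,85],[-1,1,0,0,0,0,85],[-1,1,0,0,0,0,85],[-1,1,0,0,0,0,85],[-1,1,0,0,0,0,85]]]'
```

```text
time_s: 0.9
eef_pos: [201.3, 484.5, 173.0]
ee_rot: [0.0, 0.688, 0.726, -0.001]
force: [-0.3, -0.3, -0.1]
grip_width: 0.995
grip_force: 0.0
time_s: 1.7
eef_pos: [377.2, 308.6, 173.6]
ee_rot: [-0.0, 0.707, 0.707, -0.0]
force: [0.0, 0.6, -0.3]
grip_width: 0.996
grip_force: 0.0
```

```bash
python3 -m crank '[[[-0.82,0.76,0,0,0,0,85],[-0.82,0.76,0,0,0,0,85],[-0.82,0.76,0,0,0,0,85],[-0.82,0.76,0,0,0,0,85],[0,0,0.8,0,0,0,85],[0,0,0.8,0,0,0,85],[0,0,0.4,0,0,0,85],[0,0,0,0,0,0,85]]]'
python3 - <<'E'
from h import *
im=capture("side");t=capture("top")
a=cv2.resize(im[150:280,330:500],(510,390));b=cv2.resize(t[235:325,170:270],(290,261))
b=cv2.copyMakeBorder(b,0,129,0,0,0)
cv2.imwrite("pics/g1.png",np.hstack([a,b]));print(sense()["eef_pos"])
E
```

```text
time_s: 2.5
eef_pos: [451.7, 227.7, 122.7]
ee_rot: [-0.001, 0.707, 0.707, -0.001]
force: [0.1, -0.3, -0.1]
grip_width: 0.997
grip_force: 0.0
[452.68533631 228.00630866 124.39169616]
```

View pics/g1.png

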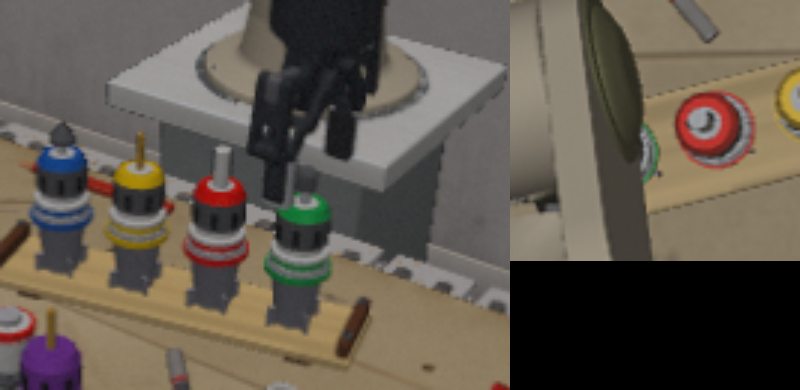

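The fingers straddle the green cutter (305,180 in the crop; finger tips at (273,195) and (340,150)), centred on the holder. I'll descend and grip.

```bash
python3 -m crank '[[[0,0,0.6,0,0,0,85],[0,0,0.6,0,0,0,85],[0,0,0.48,0,0,0,85],[0,0,0,0,0,0,85],[0,0,0,0,0,0,38],[0,0,0,0,0,0,34],[0,0,0,0,0,0,34],[0,0,0,0,0,0,34]]]' 50
```

```text
time_s: 3.4
eef_pos: [452.7, 227.9, 82.6]
ee_rot: [0.0, 0.707, 0.707, 0.0]
force: [-2.2, -0.9, 3.9]
grip_width: 0.448
grip_force: 49.9
```

```bash
python3 -m crank '[[[0,0,0,0,0,0,34],[0,0,0,0,0,0,34],[0,0,0,0,0,0,34],[0,0,-0.1,0,0,0,34],[0,0,-0.2,0,0,0,34],[0,0,-0.3,0,0,0,34],[0,0,-0.4,0,0,0,34],[0,0,0,0,0,0,34]]]'
python3 - <<'E'
from h import *
im=capture("side")
cv2.imwrite("pics/g2.png",cv2.resize(im[150:280,330:500],(510,390)))
s=sense();print(s["eef_pos"],s["grip_width"],s["grip_force"],s["force"])
E
```

```text
time_s: 4.2
eef_pos: [453.2, 228.0, 108.4]
ee_rot: [0.001, 0.707, 0.707, 0.001]
force: [0.9, 0.5, -2.4]
grip_width: 0.446
grip_force: 50.5
[452.84302461 227.90907423 107.63102627] 0.4461095397226467 50.490959014277905 [-0.75244084 -0.41377245 -2.22422088]
```

View pics/g2.png

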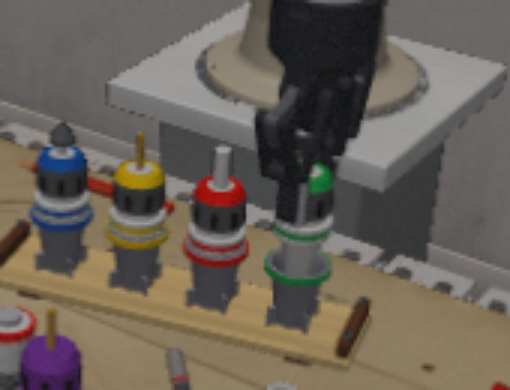

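Green is lifting cleanly: grip 50 N, hanging load about 2.5 N, ring clear of the cup at (300,240). Next is carrying it to the rack.

```bash
python3 -m crank '[[[0,0,-1,0,0,0,34],[0,0,-1,0,0,0,34],[0,1,0,0,0,0,34],[0,1,0,0,0,0,34],[0,1,0,0,0,0,34],[0,1,0,0,0,0,34],[-1,1,0,0,0,0,34],[-1,1,0,0,0,0,34]]]'
python3 -m crank '[[[-1,0.8,0,0,0,0,34],[-1,0.38,0,0,0,0,34],[-1,0,0,0,0,0,34],[-1,0,0,0,0,0,34],[-1,0,0,0,0,0,34],[-0.6,0,0,0,0,0,34],[-0.28,0,0,0,0,0,34],[0,0,0,0,0,0,34]]]'
```

```text
time_s: 5.05
eef_pos: [603.0, 177.5, 156.1]
ee_rot: [-0.0, 0.707, 0.708, -0.0]
force: [-0.0, -0.0, -2.9]
grip_width: 0.446
grip_force: 51.2
time_s: 5.85
eef_pos: [631.9, 30.5, 156.6]
ee_rot: [-0.0, 0.707, 0.707, -0.0]
force: [0.4, 0.5, -1.7]
grip_width: 0.448
grip_force: 51.3
```

Run:
```python
from h import *
im=capture("side");t=capture("top")
a=cv2.resize(im[110:280,210:380],(480,480));b=cv2.resize(t[160:230,250:350],(315,220))
b=cv2.copyMakeBorder(b,0,260,0,0,0)
cv2.imwrite("pics/g3.png",np.hstack([a,b]));print(sense()["eef_pos"])
print(proj("side",[632.4,31,66]),proj("top",[632.4,31,66]))
```

```text
[631.87914413  31.72938261 156.70682447]
(np.float64(309.41887169496283), np.float64(242.4908324249822)) (np.float64(310.92886338689834), np.float64(191.04577913707294))
```

View pics/g3.png

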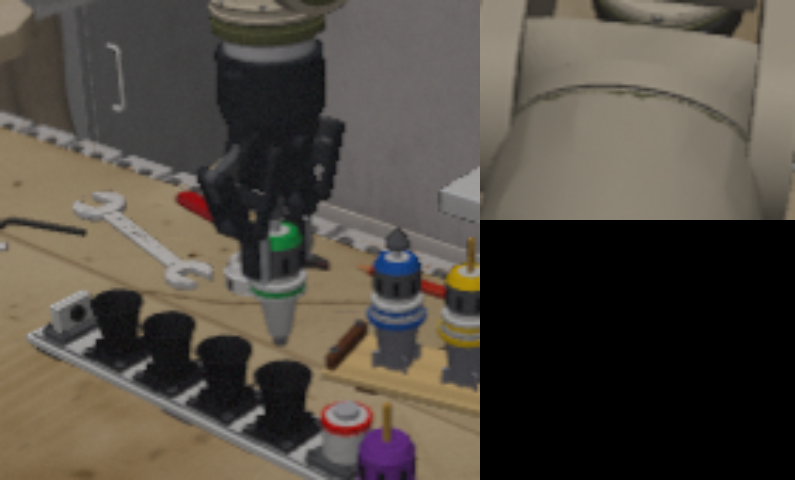

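Green hangs upright at (279,310), directly over the pocket mouth (283,372). I'll lower it.

```bash
python3 -m crank '[[[0,0,0.7,0,0,0,34],[0,0,0.7,0,0,0,34],[0,0,0.6,0,0,0,34],[0,0,0.4,0,0,0,34],[0,0,0.2,0,0,0,34],[0,0,0.1,0,0,0,34],[0,0,0,0,0,0,34],[0,0,0,0,0,0,34]]]'
```

```text
time_s: 6.75
eef_pos: [632.3, 30.8, 90.0]
ee_rot: [0.0, 0.707, 0.707, 0.0]
force: [0.4, 0.2, -3.4]
grip_width: 0.452
grip_force: 51.3
```

```bash
python3 -m crank '[[[0,0,0.08,0,0,0,34],[0,0,0.08,0,0,0,34],[0,0,0.06,0,0,0,34],[0,0,0,0,0,0,34],[0,0,0,0,0,0,34],[0,0,0,0,0,0,34],[0,0,0,0,0,0,34],[0,0,0,0,0,0,34]]]'
```

```text
time_s: 7.55
eef_pos: [632.0, 30.8, 83.9]
ee_rot: [0.0, 0.707, 0.707, 0.0]
force: [0.1, -0.3, -2.5]
grip_width: 0.449
grip_force: 51.3
```

```bash
python3 -m crank '[[[0,0,0.04,0,0,0,34],[0,0,0.04,0,0,0,34],[0,0,0,0,0,0,34],[0,0,0,0,0,0,34],[0,0,0,0,0,0,34],[0,0,0,0,0,0,34],[0,0,0,0,0,0,34],[0,0,0,0,0,0,34]]]'
```

```text
time_s: 8.35
eef_pos: [631.9, 30.8, 81.8]
ee_rot: [-0.0, 0.707, 0.707, -0.0]
force: [-0.1, 0.0, -2.4]
grip_width: 0.448
grip_force: 51.3
```

```bash
python3 -m crank '[[[0,0,0.04,0,0,0,34],[0,0,0,0,0,0,34],[0,0,0.04,0,0,0,34],[0,0,0,0,0,0,34],[0,0,0.04,0,0,0,34],[0,0,0,0,0,0,34],[0,0,0,0,0,0,34],[0,0,0,0,0,0,34]]]'
```

```text
time_s: 9.15
eef_pos: [632.0, 30.9, 81.5]
ee_rot: [0.001, 0.707, 0.707, 0.0]
force: [-10.8, 1.5, 18.2]
grip_width: 0.449
grip_force: 53.3
```

Contact at TCP z ≈ 81.6. I'll release and rise.

```bash
python3 -m crank '[[[0,0,-0.06,0,0,0,34],[0,0,0,0,0,0,34],[0,0,0,0,0,0,45],[0,0,0,0,0,0,60],[0,0,0,0,0,0,85],[0,0,0,0,0,0,85],[0,0,0,0,0,0,85],[0,0,-0.5,0,0,0,85]]]'
python3 -m crank '[[[0,0,-1,0,0,0,85],[0,0,-1,0,0,0,85],[0,0,-1,0,0,0,85],[1,-1,0,0,0,0,85],[1,-1,0,0,0,0,85],[1,-1,0,0,0,0,85],[1,-1,0,0,0,0,85],[1,-1,0,0,0,0,85]]]'
```

```text
time_s: 9.95
eef_pos: [631.1, 30.9, 91.7]
ee_rot: [-0.001, 0.707, 0.707, -0.001]
force: [0.4, -0.1, -0.6]
grip_width: 0.998
grip_force: 0.0
time_s: 10.75
eef_pos: [506.0, 156.7, 168.9]
ee_rot: [0.0, 0.707, 0.707, 0.001]
force: [0.5, 0.1, 0.6]
grip_width: 0.994
grip_force: 0.0
```

Run:
```python
from h import *
im=capture("side");t=capture("top");print(sense()["eef_pos"])
a=cv2.resize(im[170:290,210:350],(560,480));b=cv2.resize(t[165:225,260:340],(232,174))
b=cv2.copyMakeBorder(b,0,306,0,0,0)
cv2.imwrite("pics/g4.png",np.hstack([a,b]))
for z in (66,73,116): print(z,proj("side",[632.4,31,z]))
```

```text
[504.72869144 158.29198498 169.04814295]
66 (np.float64(309.41887169496283), np.float64(242.4908324249822))
73 (np.float64(309.3090935520448), np.float64(239.7831748951881))
116 (np.float64(308.619528997518), np.float64(222.7346660328385))
```

View pics/g4.png

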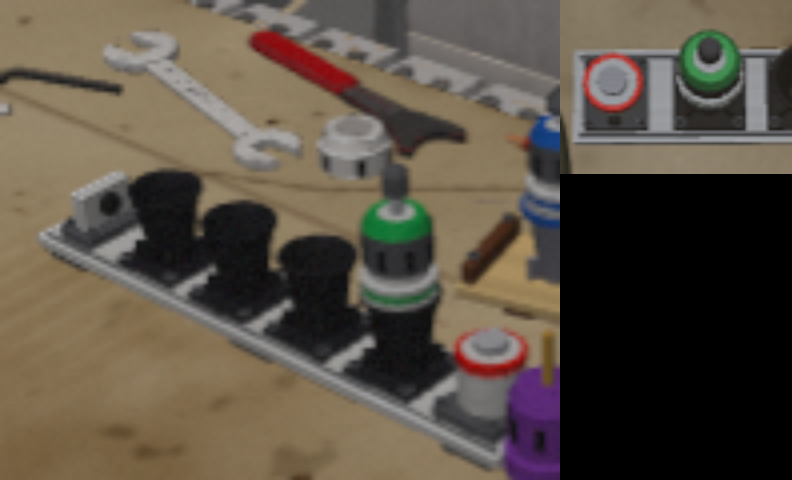

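Green is fully seated: flange on the rim at (400,295), upright beside the red-banded setter. Next is red.

```bash
python3 -m crank '[[[0.2,-0.8,0,0,0,0,85],[0.19,-0.77,0,0,0,0,85],[0,0,0.3,0,0,0,85],[0,0,0.8,0,0,0,85],[0,0,0.8,0,0,0,85],[0,0,0.8,0,0,0,85],[0,0,0.5,0,0,0,85],[0,0,0.24,0,0,0,85]]]'
python3 -m crank '[[[0,0,0,0,0,0,40],[0,0,0,0,0,0,34],[0,0,0,0,0,0,34],[0,0,0,0,0,0,34],[0,0,0,0,0,0,34],[0,0,0,0,0,0,34],[0,0,0,0,0,0,34],[0,0,-0.3,0,0,0,34]]]'
```

```text
time_s: 11.65
eef_pos: [468.0, 165.2, 80.9]
ee_rot: [-0.0, 0.707, 0.707, -0.0]
force: [0.0, 0.5, 0.5]
grip_width: 0.996
grip_force: 0.0
time_s: 12.45
eef_pos: [467.3, 165.5, 89.3]
ee_rot: [-0.0, 0.707, 0.707, -0.0]
force: [0.0, -0.8, -3.2]
grip_width: 0.444
grip_force: 50.5
```

```bash
python3 -m crank '[[[0,0,-0.7,0,0,0,34],[0,0,-1,0,0,0,34],[0,0,-1,0,0,0,34],[0,0,-1,0,0,0,34],[0,0,-1,0,0,0,34],[0,0,-1,0,0,0,34],[-1,0.8,0,0,0,0,34],[-1,0.8,0,0,0,0,34]]]'
python3 -m crank '[[[-1,0.8,0,0,0,0,34],[-1,0.8,0,0,0,0,34],[-1,0.8,0,0,0,0,34],[-1,0.8,0,0,0,0,34],[-1,0.8,0,0,0,0,34],[-0.6,0.6,0,0,0,0,34],[-0.34,0.32,0,0,0,0,34],[0,0,0,0,0,0,34]]]'
python3 -m crank '[[[0,0,0.5,0,0,0,34],[0,0,1,0,0,0,34],[0,0,1,0,0,0,34],[0,0,1,0,0,0,34],[0,0,0.8,0,0,0,34],[0,0,0.7,0,0,0,34],[0,0,0.6,0,0,0,34],[0,0,0.2,0,0,0,34]]]'
```

```text
time_s: 13.25
eef_pos: [508.1, 115.3, 233.2]
ee_rot: [0.001, 0.707, 0.708, 0.001]
force: [0.4, 0.4, -4.1]
grip_width: 0.447
grip_force: 50.7
time_s: 14.05
eef_pos: [631.0, -34.1, 231.5]
ee_rot: [-0.0, 0.708, 0.707, -0.0]
force: [-0.3, 0.3, -3.1]
grip_width: 0.448
grip_force: 50.8
time_s: 14.85
eef_pos: [629.7, -32.2, 85.1]
ee_rot: [-0.001, 0.707, 0.707, -0.001]
force: [0.4, 0.3, -2.9]
grip_width: 0.442
grip_force: 50.8
```

```bash
python3 -m crank '[[[0,0,0.08,0,0,0,34],[0,0,0.06,0,0,0,34],[0,0,0.04,0,0,0,34],[0,0,0.04,0,0,0,34],[0,0,0,0,0,0,34],[0,0,0.02,0,0,0,34],[0,0,0,0,0,0,34],[0,0,0,0,0,0,34]]]'
```

```text
time_s: 15.65
eef_pos: [630.9, -33.0, 81.8]
ee_rot: [0.0, 0.707, 0.707, 0.0]
force: [-3.6, 0.3, 5.1]
grip_width: 0.442
grip_force: 51.6
```

```bash
python3 -m crank '[[[0,0,-0.02,0,0,0,34],[0,0,0,0,0,0,45],[0,0,0,0,0,0,60],[0,0,0,0,0,0,85],[0,0,0,0,0,0,85],[0,0,-0.5,0,0,0,85],[0,0,-1,0,0,0,85],[0,0,-1,0,0,0,85]]]'
python3 -m crank '[[[0,0,-1,0,0,0,85],[0.9,-1,0,0,0,0,85],[0.9,-1,0,0,0,0,85],[0.9,-1,0,0,0,0,85],[0.9,-1,0,0,0,0,85],[0.9,-1,0,0,0,0,85],[0.9,-0.9,0,0,0,0,85],[0.05,-0.03,0,0,0,0,85]]]'
```

```text
time_s: 16.45
eef_pos: [630.6, -33.0, 145.3]
ee_rot: [0.0, 0.707, 0.707, 0.0]
force: [0.8, -0.4, 0.2]
grip_width: 0.992
grip_force: 0.0
time_s: 17.25
eef_pos: [480.6, 105.3, 169.9]
ee_rot: [0.0, 0.706, 0.708, 0.0]
force: [0.8, 0.5, 0.2]
grip_width: 0.994
grip_force: 0.0
```

```bash
python3 -m crank '[[[0,0,0.3,0,0,0,85],[0,0,0.8,0,0,0,85],[0,0,0.8,0,0,0,85],[0,0,0.8,0,0,0,85],[0,0,0.5,0,0,0,85],[0,0,0.24,0,0,0,85],[0,0,0,0,0,0,85],[0,0,0,0,0,0,85]]]'
```

```text
time_s: 18.05
eef_pos: [483.1, 103.0, 83.2]
ee_rot: [0.0, 0.707, 0.707, 0.0]
force: [0.4, 0.0, 0.1]
grip_width: 0.996
grip_force: 0.0
```

```bash
python3 -m crank '[[[0,0,0.04,0,0,0,40],[0,0,0,0,0,0,34],[0,0,0,0,0,0,34],[0,0,0,0,0,0,34],[0,0,0,0,0,0,34],[0,0,0,0,0,0,34],[0,0,0,0,0,0,34],[0,0,-0.3,0,0,0,34]]]'
python3 -m crank '[[[0,0,-0.7,0,0,0,34],[0,0,-1,0,0,0,34],[0,0,-1,0,0,0,34],[0,0,-1,0,0,0,34],[0,0,-1,0,0,0,34],[0,0,-1,0,0,0,34],[-1,0.7,0,0,0,0,34],[-1,0.7,0,0,0,0,34]]]'
```

```text
time_s: 18.85
eef_pos: [481.8, 103.3, 88.8]
ee_rot: [-0.001, 0.707, 0.707, -0.001]
force: [0.1, 0.8, -2.3]
grip_width: 0.448
grip_force: 50.8
time_s: 19.65
eef_pos: [517.8, 53.1, 232.8]
ee_rot: [0.001, 0.707, 0.708, 0.0]
force: [0.6, -0.3, -4.2]
grip_width: 0.446
grip_force: 50.9
```

```bash
python3 -m crank '[[[-1,0.7,0,0,0,0,34],[-1,0.7,0,0,0,0,34],[-1,0.7,0,0,0,0,34],[-1,0.7,0,0,0,0,34],[-1,0.7,0,0,0,0,34],[-0.7,0.6,0,0,0,0,34],[-0.31,0.38,0,0,0,0,34],[0,0,0,0,0,0,34]]]'
```

```text
time_s: 20.45
eef_pos: [629.7, -98.0, 231.0]
ee_rot: [-0.0, 0.708, 0.707, -0.0]
force: [-0.3, -0.0, -3.9]
grip_width: 0.447
grip_force: 50.9
```

```bash
python3 -m crank '[[[0,0,0.5,0,0,0,34],[0,0,1,0,0,0,34],[0,0,1,0,0,0,34],[0,0,1,0,0,0,34],[0,0,0.8,0,0,0,34],[0,0,0.7,0,0,0,34],[0,0,0.6,0,0,0,34],[0,0,0.2,0,0,0,34]]]'
python3 -m crank '[[[0,0,0.08,0,0,0,34],[0,0,0.06,0,0,0,34],[0,0,0.04,0,0,0,34],[0,0,0.04,0,0,0,34],[0,0,0,0,0,0,34],[0,0,0.02,0,0,0,34],[0,0,0,0,0,0,34],[0,0,0,0,0,0,34]]]'
```

```text
time_s: 21.25
eef_pos: [628.8, -96.2, 85.3]
ee_rot: [-0.001, 0.707, 0.707, -0.0]
force: [-0.4, -0.1, -2.9]
grip_width: 0.449
grip_force: 50.9
time_s: 22.05
eef_pos: [629.7, -97.0, 81.3]
ee_rot: [0.0, 0.707, 0.707, 0.0]
force: [-0.6, 0.8, 1.6]
grip_width: 0.448
grip_force: 51.4
```

```bash
python3 -m crank '[[[0,0,0.02,0,0,0,34],[0,0,0,0,0,0,45],[0,0,0,0,0,0,60],[0,0,0,0,0,0,85],[0,0,0,0,0,0,85],[0,0,-0.5,0,0,0,85],[0,0,-1,0,0,0,85],[0,0,-1,0,0,0,85]]]'
python3 -m crank '[[[0,0,-1,0,0,0,85],[0.9,-0.9,0,0,0,0,85],[0.9,-0.9,0,0,0,0,85],[0.9,-0.9,0,0,0,0,85],[0.9,-0.9,0,0,0,0,85],[0.9,-0.9,0,0,0,0,85],[0.9,-0.7,0,0,0,0,85],[0.12,-0.08,0,0,0,0,85]]]'
```

```text
time_s: 22.85
eef_pos: [629.4, -96.9, 144.3]
ee_rot: [-0.0, 0.707, 0.707, -0.0]
force: [-0.3, -0.1, 0.8]
grip_width: 0.994
grip_force: 0.0
time_s: 23.65
eef_pos: [496.1, 42.9, 169.0]
ee_rot: [0.0, 0.706, 0.708, 0.0]
force: [0.3, -1.2, -1.0]
grip_width: 0.989
grip_force: 0.0
```

```bash
python3 -m crank '[[[0,0,0.3,0,0,0,85],[0,0,0.8,0,0,0,85],[0,0,0.8,0,0,0,85],[0,0,0.8,0,0,0,85],[0,0,0.5,0,0,0,85],[0,0,0.24,0,0,0,85],[0,0,0,0,0,0,85],[0,0,0,0,0,0,85]]]'
python3 -m crank '[[[0,0,0,0,0,0,40],[0,0,0,0,0,0,34],[0,0,0,0,0,0,34],[0,0,0,0,0,0,34],[0,0,0,0,0,0,34],[0,0,0,0,0,0,34],[0,0,0,0,0,0,34],[0,0,-0.3,0,0,0,34]]]'
```

```text
time_s: 24.45
eef_pos: [498.0, 40.8, 82.4]
ee_rot: [0.0, 0.707, 0.707, 0.0]
force: [0.1, 0.1, 0.8]
grip_width: 0.993
grip_force: 0.0
time_s: 25.25
eef_pos: [496.8, 41.1, 88.8]
ee_rot: [-0.001, 0.707, 0.707, -0.001]
force: [-0.4, -0.2, -2.8]
grip_width: 0.444
grip_force: 50.7
```

```bash
python3 -m crank '[[[0,0,-0.7,0,0,0,34],[0,0,-1,0,0,0,34],[0,0,-1,0,0,0,34],[0,0,-1,0,0,0,34],[0,0,-1,0,0,0,34],[0,0,-1,0,0,0,34],[-1,0.6,0,0,0,0,34],[-1,0.6,0,0,0,0,34]]]'
python3 -m crank '[[[-1,0.7,0,0,0,0,34],[-1,0.7,0,0,0,0,34],[-1,0.7,0,0,0,0,34],[-1,0.7,0,0,0,0,34],[-1,0.6,0,0,0,0,34],[-0.7,0.4,0,0,0,0,34],[-0.38,0.24,0,0,0,0,34],[0,0,0,0,0,0,34]]]'
```

```text
time_s: 26.05
eef_pos: [527.8, -9.2, 232.9]
ee_rot: [0.001, 0.707, 0.708, 0.0]
force: [0.9, 0.5, -3.1]
grip_width: 0.449
grip_force: 50.8
time_s: 26.85
eef_pos: [628.5, -162.1, 231.1]
ee_rot: [-0.0, 0.708, 0.707, -0.0]
force: [0.2, 0.3, -2.7]
grip_width: 0.447
grip_force: 50.9
```

```bash
python3 -m crank '[[[0,0,0.5,0,0,0,34],[0,0,1,0,0,0,34],[0,0,1,0,0,0,34],[0,0,1,0,0,0,34],[0,0,0.8,0,0,0,34],[0,0,0.7,0,0,0,34],[0,0,0.6,0,0,0,34],[0,0,0.2,0,0,0,34]]]'
python3 -m crank '[[[0,0,0.08,0,0,0,34],[0,0,0.06,0,0,0,34],[0,0,0.04,0,0,0,34],[0,0,0.04,0,0,0,34],[0,0,0,0,0,0,34],[0,0,0.02,0,0,0,34],[0,0,0,0,0,0,34],[0,0,0,0,0,0,34]]]'
```

```text
time_s: 27.65
eef_pos: [628.0, -160.2, 85.3]
ee_rot: [-0.001, 0.707, 0.707, -0.0]
force: [0.0, -0.5, -2.0]
grip_width: 0.449
grip_force: 50.8
time_s: 28.45
eef_pos: [628.7, -161.0, 81.3]
ee_rot: [0.0, 0.707, 0.707, 0.0]
force: [-0.0, 0.8, 2.0]
grip_width: 0.447
grip_force: 51.3
```

```bash
python3 -m crank '[[[0,0,0.02,0,0,0,34],[0,0,0,0,0,0,45],[0,0,0,0,0,0,60],[0,0,0,0,0,0,85],[0,0,0,0,0,0,85],[0,0,-0.5,0,0,0,85],[0,0,-1,0,0,0,85],[0,0,-1,0,0,0,85]]]'
python3 -m crank '[[[0,0,-1,0,0,0,85],[0,0,-1,0,0,0,85],[0.9,-0.9,0,0,0,0,85],[0.9,-0.9,0,0,0,0,85],[0.9,-0.9,0,0,0,0,85],[0.9,-0.9,0,0,0,0,85],[0.9,-0.9,0,0,0,0,85],[0.9,-0.7,0,0,0,0,85]]]'
python3 -m crank '[[[1,-1,0,0,0,0,85],[1,-1,0,0,0,0,85],[1,-1,0,0,0,0,85],[1,-1,0,0,0,0,85],[1,0,0,0,0,0,85],[1,0,0,0,0,0,85],[0,0,0,0,0,0,85],[0,0,0,0,0,0,85]]]'
python3 - <<'E'
from h import *
im=capture("side");t=capture("top")
a=cv2.resize(im[165:290,210:350],(500,446));b=cv2.resize(t[160:225,255:465],(500,154))[:, :]
b=cv2.copyMakeBorder(b,0,0,0,0,0)
cv2.imwrite("pics/end.png",np.vstack([a,b])[:600]);print(sense()["eef_pos"])
E
```

```text
time_s: 29.25
eef_pos: [628.4, -160.9, 144.3]
ee_rot: [-0.0, 0.707, 0.707, -0.0]
force: [0.5, -0.3, 0.3]
grip_width: 0.997
grip_force: 0.0
time_s: 30.05
eef_pos: [497.3, -25.1, 193.8]
ee_rot: [0.0, 0.707, 0.707, 0.0]
force: [0.4, 0.5, 0.6]
grip_width: 0.994
grip_force: 0.0
time_s: 30.85
eef_pos: [398.5, 124.1, 193.4]
ee_rot: [0.0, 0.707, 0.708, 0.0]
force: [0.1, -0.2, 0.7]
grip_width: 0.994
grip_force: 0.0
[398.61240537 123.47671479 193.12321698]
```

View pics/end.png

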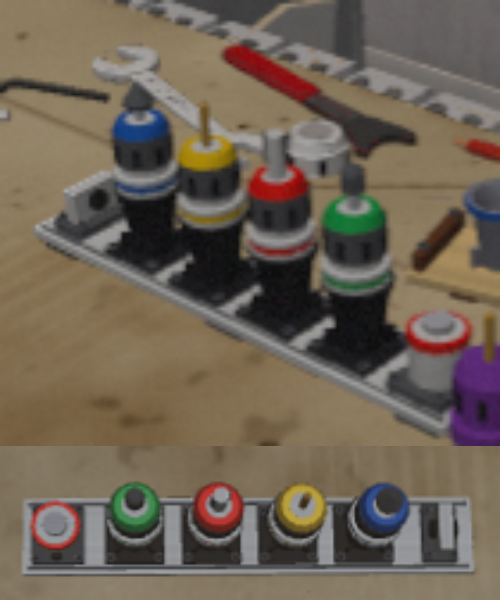

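All four stand upright with their flanges on the rims: from the setter (440,330), green (355,270), red (280,235), yellow (210,205), blue (145,180). The arm is clear.

```bash
python3 -c "
from rig import *
print(finish_job())"
```

```text
the job is handed in; nothing more can be done
None
```

I moved all four holders into the rack and handed the job in at about 31 s; running out from the setter they are green, red, yellow, blue, and in the last pictures each stands upright with its flange on the rim.

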